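Set the sea-urchin skeletons out by size

TASK

Pick the three sea-urchin skeletons out of the enamel tray and set each one right way up in the middle of a dish of its own, matched by size: the smallest in the smallest dish, the middle one in the middle-sized dish, the biggest in the biggest dish. They are brittle, so set them down, do not drop them; leave the starfish and the scallop shell lying where they are in the tray, and the beaker where it stands.

Things in the scene. Friction and masses are not known exactly. Their poses are not given: they have to be found in the camera images.
- urchin_small: the smallest of three dried sea-urchin skeletons, loose in the tray: a flattened round dome, 30 mm across all round (widest at half height) and 20 mm high, with ten rows of small bumps meeting at the top; dull tan. Origin at the centre of its flat underside, z up; its yaw means nothing. Rests 4 mm above the bench (on the tray's floor)
- urchin_medium: the middle-sized of three dried sea-urchin skeletons, loose in the tray: a flattened round dome, 43 mm across all round (widest at half height) and 27 mm high, with ten rows of small bumps meeting at the top; dull tan. Origin at the centre of its flat underside, z up; its yaw means nothing. Rests 4 mm above the bench (on the tray's floor)
- urchin_large: the biggest of three dried sea-urchin skeletons, loose in the tray: a flattened round dome, 57 mm across all round (widest at half height) and 34 mm high, with ten rows of small bumps meeting at the top; dull tan. Origin at the centre of its flat underside, z up; its yaw means nothing. Rests 4 mm above the bench (on the tray's floor)
- dish_small: the smallest of three round shallow white porcelain dishes, fixed to the bench: 95 mm outside and 87 mm inside diameter, flat floor 4 mm thick, upright rim 4 mm thick whose top is 10 mm above the bench. Origin at the centre of its underside, on the bench, z up
- dish_medium: the middle-sized of three round shallow white porcelain dishes, fixed to the bench: 120 mm outside and 112 mm inside diameter, flat floor 4 mm thick, upright rim 4 mm thick whose top is 10 mm above the bench. Origin at the centre of its underside, on the bench, z up
- dish_large: the biggest of three round shallow white porcelain dishes, fixed to the bench: 145 mm outside and 137 mm inside diameter, flat floor 4 mm thick, upright rim 4 mm thick whose top is 10 mm above the bench. Origin at the centre of its underside, on the bench, z up
- tray: white enamel tray with a dark blue rim, fixed to the bench: 280 mm along its x, 350 mm along its y, floor 4 mm thick, walls 4 mm thick (the rim's trim overhangs outside by 3 mm) and 23 mm high above the bench. Origin at the centre of its underside, on the bench, z up
- starfish: dried five-armed starfish lying loose in the tray, 64 mm across its arm tips, 13 mm high, dull tan; not to be moved. Origin at the centre of its underside, one arm along its x
- scallop: one ribbed, fan-shaped scallop shell lying loose in the tray, 56 mm long along its x, 48 mm wide, 10 mm high, dull brown, narrow hinge end to its -x; not to be moved. Origin at the middle of its underside
- beaker: small clear glass beaker standing loose on the bench beyond the tray and dishes, 68 mm in diameter, 75 mm high; not to be moved. Origin at the centre of its underside
Mind the look-alikes: they are no part of the job. Leave any green look-alike of the urchin_large alone.

How it is judged (in metres and radians):
At the end, for the whole second after the job is handed in: Each urchin rests released and still on the floor of the dish of its own size rank: centre within 15 mm of the dish's, underside 1 to 8 mm above the dish's underside, tilt under 0.2 rad. Starfish and scallop within 15 mm, upright beaker (tilt under 0.2 rad) within 20 mm, of their starts (horizontal distance between urchin_small and dish_small below 0.015 m and z of urchin_small in the frame of dish_small between 0.001 and 0.008 m and angle between each of urchin_small, urchin_medium, urchin_large, beaker's own z axis and vertical below 0.2 rad and linear speed of each of urchin_small, urchin_medium, urchin_large below 0.02 m/s and angular speed of each of urchin_small, urchin_medium, urchin_large below 0.3 rad/s and contact force between the fingers and urchin_small below 0.05 N and horizontal distance between urchin_medium and dish_medium below 0.015 m and z of urchin_medium in the frame of dish_medium between 0.001 and 0.008 m and contact force between the fingers and urchin_medium below 0.05 N and horizontal distance between urchin_large and dish_large below 0.015 m and z of urchin_large in the frame of dish_large between 0.001 and 0.008 m and contact force between the fingers and urchin_large below 0.05 N and distance of each of starfish, scallop from where it was at the start of the episode below 0.015 m and distance of beaker from where it was at the start of the episode below 0.02 m); the robot touches nothing.
It fails at once if an urchin skeleton is dropped or thrown (moves faster than 0.7 m/s, a fall of 25 mm, with no finger on it) ((linear speed of urchin_small above 0.7 m/s and contact force between the fingers and urchin_small below 0.02 N) or (linear speed of urchin_medium above 0.7 m/s and contact force between the fingers and urchin_medium below 0.02 N) or (linear speed of urchin_large above 0.7 m/s and contact force between the fingers and urchin_large below 0.02 N)).
It fails at once if the starfish is moved by more than 15 mm (distance of starfish from where it was at the start of the episode above 0.015 m).
It fails at once if the scallop shell is moved by more than 15 mm (distance of scallop from where it was at the start of the episode above 0.015 m).
It fails at once if the beaker is moved by more than 20 mm (distance of beaker from where it was at the start of the episode above 0.02 m).
It also fails if it takes over 90 s, if anything falls off the work surface, if the arm or the gripper's body presses on something with over 40 N, if the wrist force passes 120 N, or if a joint passes its speed limit or range.

ROBOT

A 6-joint arm with a two-finger parallel gripper is mounted at the origin on the work surface. World frame = base frame: x ahead of the robot, y to its left, z up, the work surface at z = 0. Lengths are in m, angles in degrees, forces in N, time in s.
With the tool pointing down it reaches from about 0.425 to 0.95 m from the base axis. Payload 14.7 kg.
Tool frame: the origin (TCP) lies midway between the tips of the shut fingers; the grasp point (between the pads) lies 19 mm behind it; z points along the fingers, y is the line along which they close (so a half turn about z gives the same grasp; the last joint's range is limited). The gripper opens to 85 mm and grips with 20 to 120 N. Pads are 22 mm wide; open, the fingers measure 114 mm over their backs; the gripper's body (76 mm by 85 mm) begins 54 mm behind the grasp point. The pads swing forward as they close: fully open they stand 13 mm farther back than shut.
Start: joints at [70.153, 27.513, 91.461, -0, 61.026, -2.67], TCP at [0.192, 0.621, 0.231] pointing down, gripper open.
Joint ranges: [-157.49, 157.49], [-46.99, 117.5], [13.45, 153.17], [-89.5, 269.5], [5.16, 153.95], [-167.48, 167.48]. Speed limits (degrees/s): [108.29, 108.29, 136.94, 172.46, 172.46, 172.46].

INTERFACE

Orientations are given as [roll, pitch, yaw] about the fixed x, y, z axes, in that order (R = Rz(yaw) Ry(pitch) Rx(roll)).
In Python, from station import telemetry, imaging, manip gives the robot as it stands. The module is installed in compiled form; this text tells all that it offers.
- The arm moves only by the shell command python3 -m pendant 'ROWS' [OPENING]. ROWS is JSON, a list of rows, each a list of 2 entries, a list of its own where there are three numbers: the shift along the world's x, y, z in mm, then the turn about the world's z in rad. In form: [[[x, y, z], spin], ...]. A call has 1 to 5 rows; each row shifts and turns the commanded pose from where the row before left it; what a row does not reach is not made up. A row lasts 1/12 s, in which the tool goes at most 41.7 mm and 7.16 degrees, less where a joint would pass 70% of its speed; a pose out of reach is approached as far as the arm can. A call is refused whole if a number of a shift passes 41.7 or a number of a turn 0.125, either way. A call with a gripper value outside its range is refused whole. OPENING is the opening, from 0 (shut) to 1 (fully open), set as the call begins (- or left out, the last holds). The fingers move at their own pace and stop on an object; the grip force is fixed at half the most. Time passes only in rows, so rows that do not move let the fingers close. It gives the time, the measured TCP pose, the force, the opening and the grip force at its end, in the units of the state.
- telemetry.observe(): the state, without advancing time (a new reading comes with each control period).
- imaging.read_camera(name): name is "scene" or "top"; returns the picture (420x560x3 uint8, red, green, blue); there is no depth.
- imaging.calibration(name): a dict with "K" (3x3 intrinsics, pixels), "k1" (the pictures are not rectified: a ray, as slopes to the right and down, at radius r is drawn at 1 + k1 r^2 times it, then the intrinsics apply), "xyz" and "orientation" of the camera in the world. Camera axes: x right, y down, z forward; pixel columns grow to the right and rows downward; lengths in m; the calibration is good to about 2 mm. A picture is of the moment at which its call begins. calibration takes no time and is no camera call.
- manip.close_job(): hands the job in; it is judged then, once.
The state is a dict: "t": time; "joint_positions": joint angles; "qd": joint speeds; "tau": joint torques, N m; "position": TCP position; "eef_rot": TCP orientation; "wrist_force": force on the tool from outside, world axes, zero at the start; "ft_torque": the same for the moment, N m; "grip_width": opening from 0.0 (shut) to 1.0 (fully open); "finger_force": force on a finger pad.
Only numpy, scipy, OpenCV 4.12 (cv2) and the standard library are available. Lean on these libraries where they do the work, as an engineer would, in place of code of your own. Each camera call takes 0.05 s, during which the arm holds its last target. There are 200 camera calls.

## Working session

There is one attempt and no reset: what is moved stays moved. The work goes in short steps, Python scripts to look and compute and a shell command to move; the robot and the scene stay as the last step left them, time stands still between calls to the robot, and variables do not carry over. Pictures are saved under pics/ and viewed, at most 14 in all, crops included, and the job is handed in when it is done.

```bash
mkdir -p pics; python3 - <<'E'
from station import telemetry, imaging
import cv2
s=telemetry.observe(); print({k:s[k] for k in('t','position','eef_rot','grip_width')})
for n in('top','scene'):
    cv2.imwrite(f'pics/{n}0.png',imaging.read_camera(n)[:,:,::-1]); print(n,imaging.calibration(n))
E
```

```text
{'t': 0.0, 'position': array([0.19180204, 0.62061503, 0.23066898]), 'eef_rot': array([-1.79928963e+02, -4.29766764e-03,  1.62821323e+02]), 'grip_width': 0.9987282597896776}
top {'K': array([[414.79522731,   0.        , 282.26588124],
       [  0.        , 414.79522731, 213.01112154],
       [  0.        ,   0.        ,   1.        ]]), 'k1': -0.03861110285805692, 'xyz': array([0.40332056, 0.07716841, 1.14125643]), 'orientation': array([-170.021868  ,    0.57134551,  -88.91758408])}
scene {'K': array([[529.19967738,   0.        , 283.98897145],
       [  0.        , 529.19967738, 202.42216699],
       [  0.        ,   0.        ,   1.        ]]), 'k1': -0.14557242353838845, 'xyz': array([1.83982615, 0.25399326, 1.01018413]), 'orientation': array([-127.49949991,   -0.4652698 ,   98.5237989 ])}
```

View pics/top0.png

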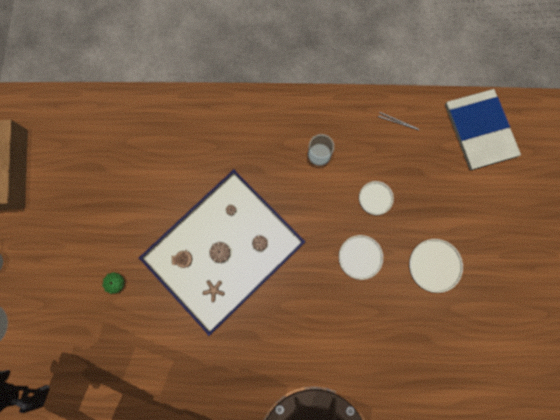

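View pics/scene0.png

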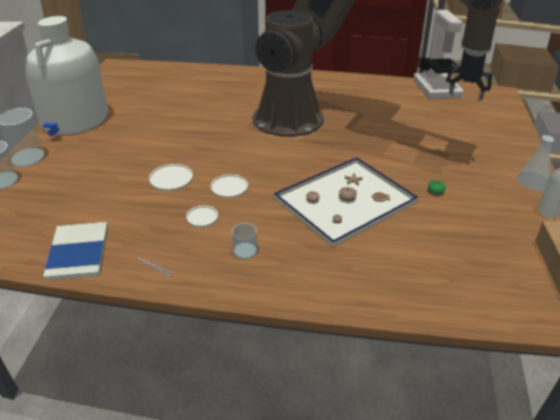

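The top view shows the tray with tan items: small urchin at (231,210), large (219,252), medium (260,243), scallop (182,260) and starfish (213,290). A green look-alike sits outside the tray at (114,283). The dishes are small (376,198), medium (361,257) and large (436,265), and the beaker is at (320,150).

```bash
cat > vis.py <<'E'
import numpy as np, cv2
from scipy.spatial.transform import Rotation as R
from station import imaging
def toworld(n,uv,z):
    c=imaging.calibration(n);K=c['K']
    uv=np.atleast_2d(np.float64(uv))
    p=cv2.undistortPoints(uv[:,None,:],K,np.array([c['k1'],0,0,0.]))[:,0] 
    d=np.c_[p,np.ones(len(p))]@R.from_euler('xyz',c['orientation'],degrees=True).as_matrix().T
    o=np.array(c['xyz']); return o+d*((z-o[2])/d[:,2])[:,None]
def blobs(mask,amin=20):
    cs,_=cv2.findContours(mask.astype(np.uint8),cv2.RETR_EXTERNAL,cv2.CHAIN_APPROX_NONE)
    return [c for c in cs if cv2.contourArea(c)>amin]
def circ(c,n,z):
    w=toworld(n,c[:,0,:],z)[:,:2]; M=cv2.moments(w.astype(np.float32).reshape(-1,1,2)*1000)
    return np.array([M['m10'],M['m01']])/M['m00']/1000, 2*np.sqrt(M['m00']/np.pi)/1000
E
python3 - <<'E'
from vis import *
im=cv2.imread('pics/top0.png').astype(int)
hsv=cv2.cvtColor(im.astype(np.uint8),cv2.COLOR_BGR2HSV)
white=(hsv[...,2]>150)&(hsv[...,1]<70)
for c in blobs(white,300):
    x,y,w,h=cv2.boundingRect(c)
    p,d=circ(c,'top',.010); print('white',(x+w/2,y+h/2),p.round(4),round(d,4))
    if 180<x+w/2<260:
        m=np.zeros(im.shape[:2],np.uint8); cv2.drawContours(m,[c],-1,1,-1)
        print(' corners',toworld('top',cv2.boxPoints(cv2.minAreaRect(c)),.004)[:,:2].round(3).tolist())
        for b in blobs(m&(~white)&(hsv[...,1]>55),25):
            bx=cv2.boundingRect(b)
            p,d=circ(b,'top',.016); print(' item',bx,p.round(4),round(d,4))
crop=cv2.resize(im[165:340,130:310].astype(np.uint8),None,fx=3.3,fy=3.3,interpolation=cv2.INTER_CUBIC); cv2.imwrite('pics/crop.png',crop)
E
```

```text
white (436.5, 266.0) [ 0.4659 -0.3278] 0.1424
white (361.0, 257.5) [ 0.4852 -0.1232] 0.1181
white (376.5, 198.0) [ 0.6509 -0.1681] 0.0928
white (222.5, 253.0) [0.4968 0.255 ] 0.3373
 corners [[0.469, 0.474], [0.718, 0.229], [0.518, 0.038], [0.283, 0.28]]
 item (203, 281, 21, 21) [0.389  0.2731] 0.033
 item (172, 251, 20, 17) [0.4701 0.3616] 0.0455
 item (210, 243, 20, 19) [0.4906 0.2605] 0.0498
 item (253, 236, 14, 14) [0.518  0.1524] 0.0356
 item (226, 205, 10, 10) [0.6081 0.2351] 0.0231
white (491.5, 149.0) [ 0.8025 -0.5026] 0.1236
white (472.0, 99.0) [ 0.9522 -0.4561] 0.0625
```

View pics/crop.png

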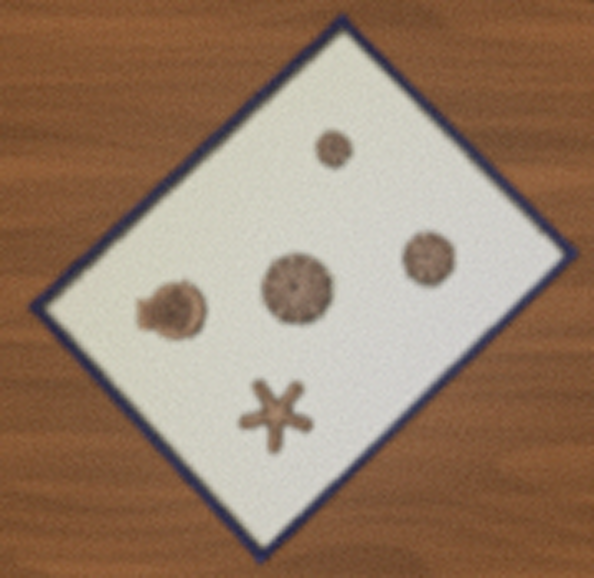

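Three tan domes could be the urchins: (231,210) smallest, (260,243.5) middle and (220,252.5) biggest, measuring 23, 36 and 50 mm in the mask. The crop confirms all three are ribbed tan domes and that their ranking is clear. The scallop has a hinge and the starfish has arms. The green dome at (114,283) is the look-alike, so I leave it alone. I start with the large one, with the finger line turned parallel to the tray edge.

```bash
python3 -m pendant '[[[25,-30,0],-0.12],[[25,-30,0],-0.12],[[25,-30,0],-0.12],[[25,-30,0],-0.12],[[25,-30,0],0]]' 1; python3 -m pendant '[[[25,-30,0],0],[[25,-30,0],0],[[25,-30,0],0],[[25,-30,0],0],[[25,-30,0],0]]'; python3 -m pendant '[[[25,-30,0],0],[[24,-30,0],0],[[0,0,-40],0],[[0,0,0],0],[[0,0,0],0]]'
```

```text
t: 0.52
position: [0.3175, 0.4694, 0.231]
eef_rot: [-180.0, 0.0, 134.8]
wrist_force: [2.2, 1.2, -0.4]
grip_width: 1.007
finger_force: 0.0
t: 0.93
position: [0.4427, 0.3193, 0.2312]
eef_rot: [-180.0, -0.0, 135.3]
wrist_force: [1.3, 0.5, 0.9]
grip_width: 1.002
finger_force: 0.0
t: 1.35
position: [0.4899, 0.26, 0.1901]
eef_rot: [-179.8, -0.1, 135.3]
wrist_force: [-0.5, 0.3, 0.5]
grip_width: 1.003
finger_force: 0.0
```

```bash
python3 -m pendant '[[[0,0,-35],0],[[0,0,-35],0],[[0,0,-35],0],[[0,0,-35],0],[[0,0,-20],0]]'; python3 -m pendant '[[[0,0,-14],0],[[0,0,-12],0],[[0,0,0],0],[[0,0,0],0]]'; python3 -m pendant '[[[0,0,0],0],[[0,0,0],0],[[0,0,0],0],[[0,0,0],0],[[0,0,0],0]]' 0;python3 -m pendant '[[[0,0,0],0],[[0,0,0],0],[[0,0,0],0],[[0,0,0],0],[[0,0,0],0]]' 0
```

```text
t: 1.77
position: [0.49, 0.2619, 0.0297]
eef_rot: [-179.9, -0.0, 135.4]
wrist_force: [-0.6, -1.2, 0.1]
grip_width: 0.994
finger_force: 0.0
t: 2.1
position: [0.4911, 0.2618, 0.006]
eef_rot: [180.0, 0.0, 135.4]
wrist_force: [0.2, 0.9, -0.2]
grip_width: 0.998
finger_force: 0.0
t: 2.52
position: [0.4917, 0.2614, 0.0071]
eef_rot: [179.9, 0.0, 135.3]
wrist_force: [-3.6, -0.0, 20.4]
grip_width: 0.639
finger_force: 59.0
t: 2.93
position: [0.4917, 0.2615, 0.0071]
eef_rot: [179.9, 0.0, 135.3]
wrist_force: [-4.7, -0.2, 20.7]
grip_width: 0.641
finger_force: 59.0
```

```bash
python3 -m pendant '[[[0,0,5],0],[[0,0,10],0],[[0,0,20],0],[[0,0,0],0],[[0,0,0],0]]'; python3 - <<'E'
from vis import *
im=imaging.read_camera('scene')[:,:,::-1]; cv2.imwrite('pics/s1.png',cv2.resize(im[120:260,250:450],None,fx=4,fy=4,interpolation=cv2.INTER_CUBIC))
E
```

```text
t: 3.35
position: [0.4919, 0.2614, 0.0419]
eef_rot: [179.9, 0.1, 135.3]
wrist_force: [-0.4, 0.1, -0.7]
grip_width: 0.641
finger_force: 63.3
```

View pics/s1.png

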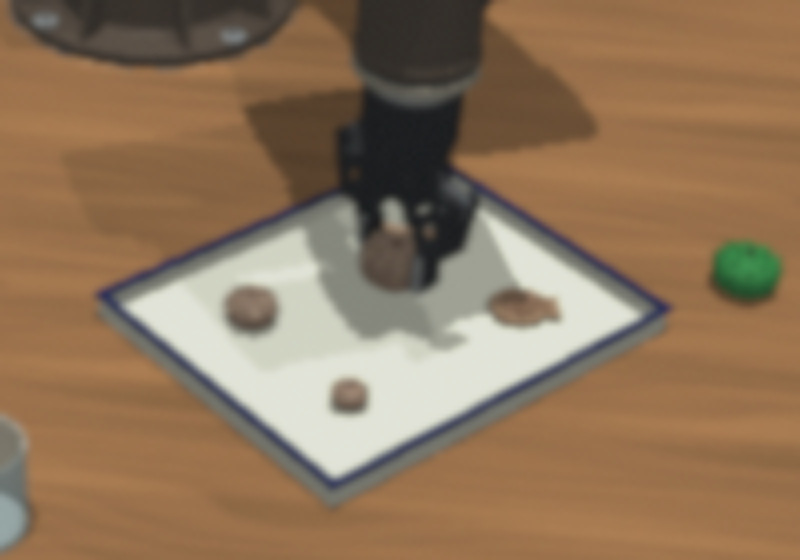

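```bash
python3 -m pendant '[[[0,0,30],0],[[0,0,35],0],[[0,-10,15],0],[[-2,-25,0],0],[[-2,-35,0],0]]'; python3 -m pendant '[[[-2,-38,0],0],[[-2,-38,0],0],[[-2,-38,0],0],[[-2,-38,0],0],[[-2,-38,0],0]]';  python3 -m pendant '[[[-2,-38,0],0],[[-2,-38,0],0],[[-2,-38,0],0],[[-2,-38,0],0],[[-2,-38,0],0]]'; python3 -m pendant '[[[-1,-38,0],0],[[-1,-38,0],0],[[0,-35,0],0],[[0,-20,0],0],[[0,0,0],0]]'; python3 -c "
from station import telemetry as t;print(t.observe()['joint_positions'])"
```

```text
t: 3.82
position: [0.4877, 0.192, 0.1212]
eef_rot: [179.9, 0.1, 135.5]
wrist_force: [0.9, -0.5, -1.6]
grip_width: 0.637
finger_force: 63.8
t: 4.23
position: [0.4761, -0.0006, 0.1199]
eef_rot: [-180.0, -0.0, 135.3]
wrist_force: [1.1, -1.0, -0.9]
grip_width: 0.633
finger_force: 63.8
t: 4.65
position: [0.4661, -0.1907, 0.1199]
eef_rot: [-180.0, -0.0, 135.3]
wrist_force: [1.3, 0.0, -1.0]
grip_width: 0.637
finger_force: 63.8
t: 5.07
position: [0.4649, -0.3242, 0.1199]
eef_rot: [-180.0, 0.1, 135.1]
wrist_force: [-0.5, 0.5, -0.3]
grip_width: 0.63
finger_force: 63.8
[-3.79353900e+01  2.88144292e+01  1.08490827e+02 -4.03407555e-02
  4.26189526e+01 -8.30555240e+01]
```

```bash
python3 -m pendant '[[[1,-4,-35],0],[[0,0,-35],0],[[0,0,-25],0],[[0,0,-8],0],[[0,0,0],0]]'; python3 - <<'E'
from vis import *
im=imaging.read_camera('scene')[:,:,::-1]; cv2.imwrite('pics/s2.png',cv2.resize(im[110:235,100:280],None,fx=4,fy=4,interpolation=cv2.INTER_CUBIC))
E
```

```text
t: 5.48
position: [0.4645, -0.3226, 0.0152]
eef_rot: [-180.0, -0.3, 135.3]
wrist_force: [-0.4, 0.9, -1.0]
grip_width: 0.637
finger_force: 63.7
```

View pics/s2.png

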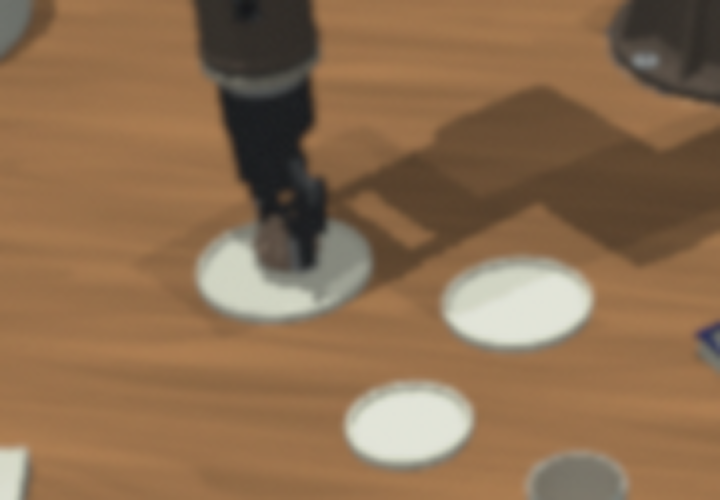

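The large urchin is held between the fingers at about (275,245) in the crop, just above the large dish's floor. I lower it gently until there is contact.

```bash
python3 -m pendant '[[[1,-4,-4],0],[[0,0,-2],0],[[0,0,0],0]]'; python3 -m pendant '[[[0,0,-2],0],[[0,0,0],0]]'; python3 -m pendant '[[[0,0,-1],0],[[0,0,0],0]]'
```

```text
t: 5.78
position: [0.4677, -0.3286, 0.0122]
eef_rot: [180.0, 0.1, 135.3]
wrist_force: [-0.5, 0.1, 0.3]
grip_width: 0.638
finger_force: 63.8
t: 5.95
position: [0.4671, -0.3281, 0.0097]
eef_rot: [180.0, 0.0, 135.3]
wrist_force: [0.2, -0.2, -0.8]
grip_width: 0.636
finger_force: 63.8
t: 6.12
position: [0.4669, -0.3279, 0.0084]
eef_rot: [180.0, 0.0, 135.3]
wrist_force: [0.2, -0.5, 0.0]
grip_width: 0.635
finger_force: 63.8
```

```bash
python3 -m pendant '[[[0,0,-1.5],0],[[0,0,0],0]]'; python3 -m pendant '[[[0,0,-1],0],[[0,0,0],0]]'
```

```text
t: 6.28
position: [0.4671, -0.3281, 0.0072]
eef_rot: [180.0, 0.0, 135.3]
wrist_force: [-2.3, 1.2, 9.1]
grip_width: 0.638
finger_force: 64.6
t: 6.45
position: [0.4671, -0.3281, 0.0071]
eef_rot: [180.0, 0.0, 135.3]
wrist_force: [-5.0, 4.7, 28.0]
grip_width: 0.639
finger_force: 66.3
```

```bash
python3 -m pendant '[[[0,0,1],0],[[0,0,0],0]]'; python3 -m pendant '[[[0,0,0],0],[[0,0,0],0],[[0,0,0],0],[[0,0,0],0],[[0,0,0],0]]' 0.95; python3 -m pendant '[[[0,0,8],0],[[0,0,20],0],[[0,0,35],0],[[0,0,35],0],[[0,0,35],0]]'
```

```text
t: 6.62
position: [0.4671, -0.3281, 0.0072]
eef_rot: [180.0, 0.0, 135.3]
wrist_force: [-1.7, 1.1, 12.4]
grip_width: 0.635
finger_force: 65.0
t: 7.03
position: [0.4669, -0.3279, 0.0066]
eef_rot: [-180.0, -0.0, 135.3]
wrist_force: [0.1, -0.4, 0.3]
grip_width: 0.951
finger_force: 0.0
t: 7.45
position: [0.4665, -0.3276, 0.1416]
eef_rot: [-180.0, -0.0, 135.3]
wrist_force: [1.3, -0.8, 0.1]
grip_width: 0.948
finger_force: 0.0
```

```bash
python3 -m pendant '[[[4,25,0],0],[[4,37,0],0],[[4,37,0],0],[[4,38,0],0],[[4,38,0],0]]'; python3 -m pendant '[[[4,38,0],0],[[4,38,0],0],[[4,38,0],0],[[4,38,0],0],[[4,38,0],0]]' 1; python3 -m pendant '[[[4,38,0],0],[[4,38,0],0],[[4,30,0],0],[[0,9,0],0],[[0,0,0],0]]'; python3 - <<'E'
from vis import *
im=imaging.read_camera('top')[:,:,::-1]; cv2.imwrite('pics/t1.png',im)
c=im[165:340,130:490]; cv2.imwrite('pics/t1c.png',cv2.resize(c,None,fx=2.2,fy=2.2,interpolation=cv2.INTER_CUBIC))
E
```

```text
t: 7.87
position: [0.4868, -0.1515, 0.1405]
eef_rot: [180.0, 0.0, 135.3]
wrist_force: [1.1, 0.4, -0.2]
grip_width: 0.952
finger_force: 0.0
t: 8.28
position: [0.5068, 0.0389, 0.1405]
eef_rot: [180.0, 0.0, 135.3]
wrist_force: [1.1, -0.6, -0.7]
grip_width: 1.002
finger_force: 0.0
t: 8.7
position: [0.5189, 0.1543, 0.1402]
eef_rot: [180.0, 0.0, 135.5]
wrist_force: [-0.5, -0.3, -0.1]
grip_width: 1.003
finger_force: 0.0
```

View pics/t1c.png

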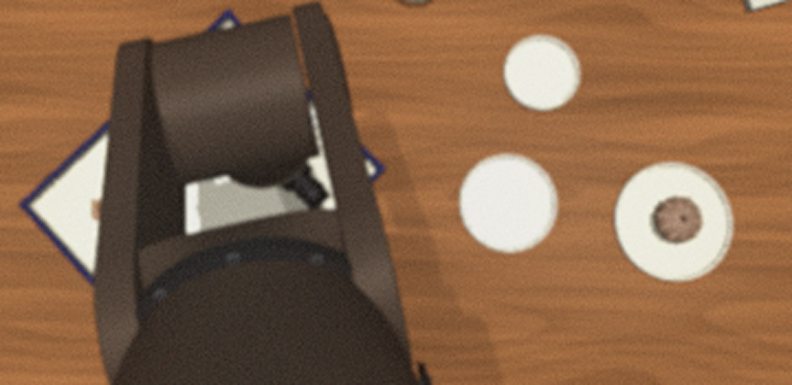

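The large urchin sits upright and central at (677,220) in its dish, whose centre is (674,222). Next I take the medium one.

```bash
python3 -m pendant '[[[-1,-2,-35],0],[[0,0,-35],0],[[0,0,-35],0],[[0,0,-18],0],[[0,0,-12],0]]'; python3 -m pendant '[[[0,0,0],0],[[0,0,0],0]]'; python3 -m pendant '[[[0,0,0],0],[[0,0,0],0],[[0,0,0],0],[[0,0,0],0],[[0,0,0],0]]' 0;python3 -m pendant '[[[0,0,0],0],[[0,0,0],0],[[0,0,0],0],[[0,0,0],0]]' 0
```

```text
t: 9.17
position: [0.5165, 0.1482, 0.0028]
eef_rot: [-179.8, -0.1, 135.2]
wrist_force: [0.3, -0.1, 0.3]
grip_width: 0.997
finger_force: 0.0
t: 9.33
position: [0.518, 0.1492, 0.0051]
eef_rot: [-180.0, -0.0, 135.3]
wrist_force: [-0.4, -0.2, -0.2]
grip_width: 1.0
finger_force: 0.0
t: 9.75
position: [0.5186, 0.1501, 0.0062]
eef_rot: [179.9, 0.1, 135.3]
wrist_force: [-3.6, -2.6, 20.4]
grip_width: 0.473
finger_force: 57.8
t: 10.08
position: [0.5186, 0.1501, 0.0062]
eef_rot: [179.9, 0.1, 135.3]
wrist_force: [-3.9, -2.2, 20.3]
grip_width: 0.472
finger_force: 57.7
```

```bash
python3 -m pendant '[[[0,0,5],0],[[0,0,15],0],[[0,0,30],0],[[0,0,35],0],[[0,0,25],0]]'; python3 -m pendant '[[[-4,-25,0],0],[[-5,-38,0],0],[[-5,-38,0],0],[[-5,-38,0],0],[[-5,-38,0],0]]';  python3 -m pendant '[[[-5,-38,0],0],[[-4,-38,0],0],[[0,-20,0],0],[[0,0,0],0],[[0,0,0],0]]'
```

```text
t: 10.5
position: [0.5182, 0.1502, 0.1174]
eef_rot: [179.9, 0.0, 135.3]
wrist_force: [1.8, 0.1, 0.0]
grip_width: 0.467
finger_force: 60.5
t: 10.92
position: [0.4935, -0.0284, 0.1155]
eef_rot: [180.0, 0.0, 135.4]
wrist_force: [-0.2, -1.0, 0.4]
grip_width: 0.472
finger_force: 60.5
t: 11.33
position: [0.4849, -0.124, 0.1152]
eef_rot: [180.0, 0.0, 135.2]
wrist_force: [0.1, 0.4, 0.2]
grip_width: 0.468
finger_force: 60.5
```

Contact should come near 0.0062.

```bash
python3 -m pendant '[[[0,1,-35],0],[[0,0,-35],0],[[0,0,-25],0],[[0,0,-8],0],[[0,0,0],0]]'; python3 -m pendant '[[[0,0,-3],0],[[0,0,0],0]]';  python3 -m pendant '[[[0,0,-1.5],0],[[0,0,0],0]]';  python3 -m pendant '[[[0,0,-1],0],[[0,0,0],0]]'
```

```text
t: 11.75
position: [0.4837, -0.1206, 0.0104]
eef_rot: [-179.9, -0.2, 135.4]
wrist_force: [-0.4, 1.0, -0.6]
grip_width: 0.47
finger_force: 60.6
t: 11.92
position: [0.4857, -0.1218, 0.0098]
eef_rot: [180.0, 0.1, 135.4]
wrist_force: [-0.2, -0.3, 0.8]
grip_width: 0.47
finger_force: 60.6
t: 12.08
position: [0.4857, -0.1221, 0.0083]
eef_rot: [180.0, 0.1, 135.3]
wrist_force: [-0.3, 0.1, -0.7]
grip_width: 0.466
finger_force: 60.6
t: 12.25
position: [0.4852, -0.1221, 0.0068]
eef_rot: [180.0, 0.0, 135.3]
wrist_force: [-0.4, -0.0, 0.2]
grip_width: 0.467
finger_force: 60.6
```

```bash
python3 -m pendant '[[[0,-1,-1],0],[[0,0,0],0]]'; python3 -m pendant '[[[0,0,0],0],[[0,0,0],0],[[0,0,0],0],[[0,0,0],0],[[0,0,0],0]]' 0.75; python3 -m pendant '[[[0,0,8],0],[[0,0,20],0],[[0,0,35],0],[[0,0,35],0],[[0,0,35],0]]'
```

```text
t: 12.42
position: [0.4852, -0.1225, 0.0063]
eef_rot: [180.0, 0.0, 135.3]
wrist_force: [-1.5, 12.6, 24.6]
grip_width: 0.47
finger_force: 62.8
t: 12.83
position: [0.4849, -0.1231, 0.0052]
eef_rot: [-180.0, -0.0, 135.3]
wrist_force: [0.4, 0.4, -0.4]
grip_width: 0.753
finger_force: 0.0
t: 13.25
position: [0.4843, -0.1228, 0.1401]
eef_rot: [-180.0, -0.0, 135.3]
wrist_force: [1.3, 0.2, -0.2]
grip_width: 0.749
finger_force: 0.0
```

```bash
python3 -m pendant '[[[8,25,0],0],[[13,37,0],0],[[13,37,0],0],[[13,37,0],0],[[13,37,0],0]]'; python3 -m pendant '[[[13,37,0],0],[[13,37,0],0],[[13,37,0],0],[[13,37,0],0],[[8,25,0],0]]'; python3 -m pendant '[[[4,12,0],0],[[0,0,0],0],[[0,0,0],0]]'; python3 - <<'E'
from vis import *
im=imaging.read_camera('top')[:,:,::-1]; cv2.imwrite('pics/t2.png',im)
c=im[165:340,130:490]; cv2.imwrite('pics/t2c.png',cv2.resize(c,None,fx=2.2,fy=2.2,interpolation=cv2.INTER_CUBIC))
E
```

```text
t: 13.67
position: [0.5452, 0.0517, 0.1391]
eef_rot: [180.0, 0.0, 135.3]
wrist_force: [1.9, -1.3, -0.2]
grip_width: 0.751
finger_force: 0.0
t: 14.08
position: [0.6057, 0.2264, 0.139]
eef_rot: [179.9, 0.0, 135.4]
wrist_force: [-0.1, 0.3, 0.5]
grip_width: 0.752
finger_force: 0.0
t: 14.33
position: [0.6084, 0.2348, 0.1383]
eef_rot: [-180.0, -0.0, 135.4]
wrist_force: [-0.5, -1.3, 0.3]
grip_width: 0.749
finger_force: 0.0
```

View pics/t2c.png

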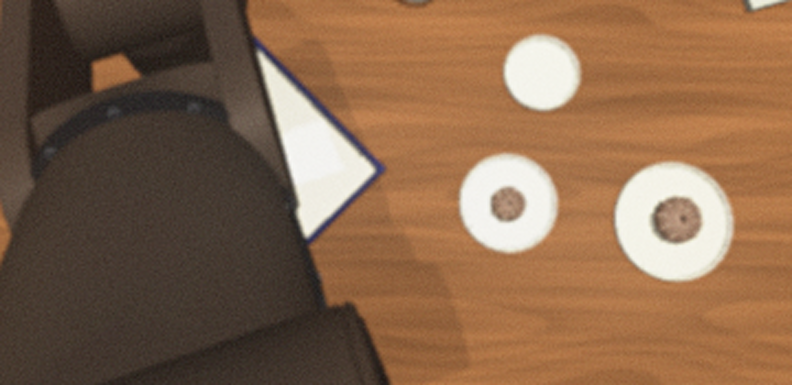

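The medium urchin is central at (508,204). Now the small one.

```bash
python3 -m pendant '[[[0,0,-35],0],[[0,0,-35],0],[[0,0,-35],0],[[0,0,-18],0],[[0,0,-6],0]]'; python3 -m pendant '[[[0,0,-3],0],[[0,0,0],0],[[0,0,0],0]]'; python3 -m pendant '[[[0,0,0],0],[[0,0,0],0],[[0,0,0],0],[[0,0,0],0],[[0,0,0],0]]' 0;python3 -m pendant '[[[0,0,0],0],[[0,0,0],0],[[0,0,0],0],[[0,0,0],0]]' 0
```

```text
t: 14.8
position: [0.6065, 0.2324, 0.0062]
eef_rot: [-179.7, -0.1, 135.2]
wrist_force: [-1.2, -0.3, -0.1]
grip_width: 0.753
finger_force: 0.0
t: 15.05
position: [0.6099, 0.2348, 0.0078]
eef_rot: [179.9, 0.0, 135.3]
wrist_force: [0.1, 1.4, -0.2]
grip_width: 0.752
finger_force: 0.0
t: 15.47
position: [0.6095, 0.2352, 0.0077]
eef_rot: [179.9, 0.0, 135.3]
wrist_force: [-2.9, -2.1, 13.9]
grip_width: 0.315
finger_force: 58.2
t: 15.8
position: [0.6095, 0.2352, 0.0077]
eef_rot: [179.9, 0.0, 135.3]
wrist_force: [-2.5, -2.5, 13.7]
grip_width: 0.312
finger_force: 58.2
```

```bash
python3 -m pendant '[[[0,0,4],0],[[0,0,12],0],[[0,0,30],0],[[0,0,35],0],[[0,0,30],0]]'; python3 -m pendant '[[[3,-25,0],0],[[4,-37,0],0],[[4,-37,0],0],[[4,-37,0],0],[[4,-37,0],0]]';  python3 -m pendant '[[[4,-37,0],0],[[4,-37,0],0],[[4,-37,0],0],[[4,-37,0],0],[[4,-37,0],0]]';  python3 -m pendant '[[[2,-37,0],0],[[0,-8,0],0],[[0,0,0],0],[[0,0,0],0]]'
```

```text
t: 16.22
position: [0.6089, 0.2351, 0.1198]
eef_rot: [180.0, 0.0, 135.3]
wrist_force: [0.7, -0.2, 0.4]
grip_width: 0.315
finger_force: 59.1
t: 16.63
position: [0.628, 0.0606, 0.1185]
eef_rot: [180.0, 0.0, 135.4]
wrist_force: [1.1, -0.6, -0.7]
grip_width: 0.309
finger_force: 59.1
t: 17.05
position: [0.648, -0.1248, 0.1185]
eef_rot: [180.0, 0.0, 135.3]
wrist_force: [0.7, 0.3, 0.5]
grip_width: 0.313
finger_force: 59.1
t: 17.38
position: [0.6498, -0.1681, 0.1179]
eef_rot: [180.0, 0.0, 135.2]
wrist_force: [0.7, 0.7, 0.5]
grip_width: 0.315
finger_force: 59.1
```

```bash
python3 -m pendant '[[[0,0,-35],0],[[0,0,-35],0],[[0,0,-25],0],[[0,0,-9],0],[[0,0,0],0]]'; python3 -m pendant '[[[0,0,-3],0],[[0,0,0],0]]';  python3 -m pendant '[[[0,0,-1.5],0],[[0,0,0],0]]';  python3 -m pendant '[[[0,0,-1],0],[[0,0,0],0]]'
```

```text
t: 17.8
position: [0.6485, -0.1661, 0.0114]
eef_rot: [-179.9, -0.2, 135.4]
wrist_force: [-1.0, -0.0, 0.4]
grip_width: 0.314
finger_force: 59.1
t: 17.97
position: [0.651, -0.1677, 0.0117]
eef_rot: [179.9, 0.1, 135.4]
wrist_force: [0.8, -0.7, 1.0]
grip_width: 0.312
finger_force: 59.2
t: 18.13
position: [0.6507, -0.1681, 0.0101]
eef_rot: [179.9, 0.1, 135.3]
wrist_force: [-0.4, 0.4, -0.4]
grip_width: 0.313
finger_force: 59.2
t: 18.3
position: [0.6502, -0.1681, 0.0083]
eef_rot: [180.0, 0.0, 135.3]
wrist_force: [0.5, 0.7, -0.6]
grip_width: 0.317
finger_force: 59.2
```

```bash
python3 -m pendant '[[[0,0,-1],0],[[0,0,0],0]]'; python3 -m pendant '[[[0,0,0],0],[[0,0,0],0],[[0,0,0],0],[[0,0,0],0],[[0,0,0],0]]' 0.52; python3 -m pendant '[[[0,0,8],0],[[0,0,20],0],[[0,0,35],0],[[0,0,35],0],[[0,0,35],0]]'; python3 -m pendant '[[[-10,35,0],0],[[-10,38,0],0],[[-10,38,0],0],[[-10,38,0],0],[[-10,38,0],0]]'; python3 -m pendant '[[[0,30,0],0],[[0,15,0],0],[[0,0,0],0],[[0,0,0],0]]'; python3 - <<'E'
from vis import *
im=imaging.read_camera('top')[:,:,::-1].copy()
c=im[165:340,130:490]; cv2.imwrite('pics/t3c.png',cv2.resize(c,None,fx=2.2,fy=2.2,interpolation=cv2.INTER_CUBIC))
s=imaging.read_camera('scene')[:,:,::-1]; cv2.imwrite('pics/s3.png',cv2.resize(s[130:270,130:430],None,fx=2.6,fy=2.6,interpolation=cv2.INTER_CUBIC))
hsv=cv2.cvtColor(im,cv2.COLOR_BGR2HSV); white=(hsv[...,2]>150)&(hsv[...,1]<70)
for b in blobs(white,300):
    x,y,w,h=cv2.boundingRect(b)
    if x<330 or x>450: continue
    m=np.zeros(im.shape[:2],np.uint8); cv2.drawContours(m,[b],-1,1,-1)
    print('dish',circ(b,'top',.01))
    for q in blobs(m&(~white)&(hsv[...,1]>55),25): print('  item',circ(q,'top',.017))
E
```

```text
t: 18.47
position: [0.6502, -0.1682, 0.0077]
eef_rot: [180.0, 0.0, 135.3]
wrist_force: [-3.5, 1.3, 11.5]
grip_width: 0.313
finger_force: 60.2
t: 18.88
position: [0.6499, -0.168, 0.0067]
eef_rot: [-180.0, -0.0, 135.3]
wrist_force: [0.0, 0.5, 0.2]
grip_width: 0.52
finger_force: 0.0
t: 19.3
position: [0.6496, -0.1679, 0.1416]
eef_rot: [-180.0, -0.0, 135.3]
wrist_force: [0.9, 0.5, -0.3]
grip_width: 0.516
finger_force: 0.0
t: 19.72
position: [0.5993, 0.0204, 0.1406]
eef_rot: [180.0, 0.0, 135.3]
wrist_force: [1.0, 0.7, -0.4]
grip_width: 0.515
finger_force: 0.0
t: 20.05
position: [0.6002, 0.0643, 0.1402]
eef_rot: [180.0, 0.0, 135.4]
wrist_force: [-0.0, -0.5, 0.7]
grip_width: 0.522
finger_force: 0.0
dish (array([ 0.4654616 , -0.32689145]), np.float64(0.14447417724168055))
  item (array([ 0.46702093, -0.3292644 ]), np.float64(0.05223872370449841))
dish (array([ 0.6516318 , -0.17218366]), np.float64(0.08904544180522034))
  item (array([ 0.64754422, -0.16662545]), np.float64(0.022577303949825735))
dish (array([ 0.95088579, -0.45570289]), np.float64(0.06791148972569803))
```

View pics/t3c.png

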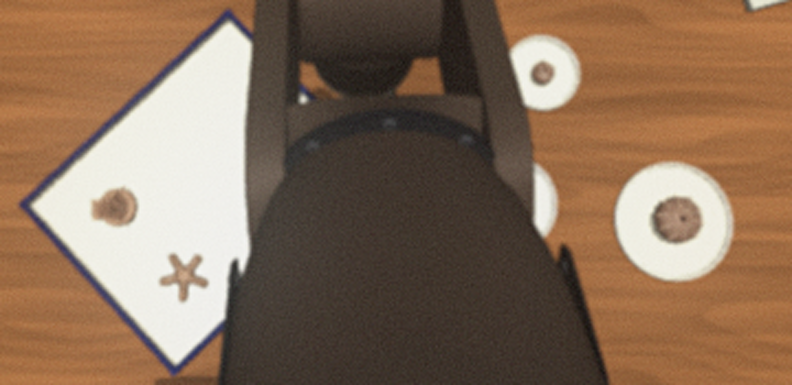

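View pics/s3.png

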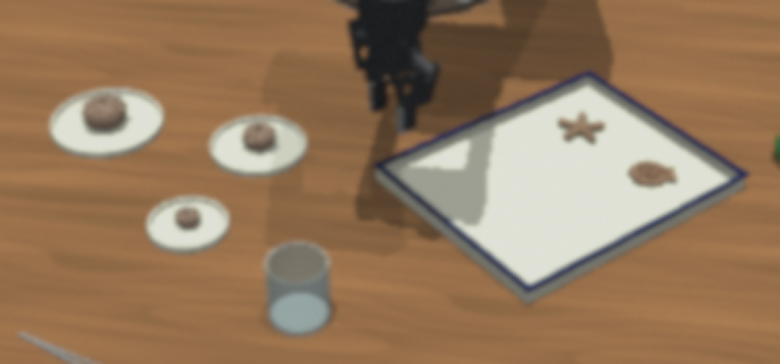

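All three urchins sit upright near the middle of their own dishes: in the scene crop, small (188,218), medium (259,137) and large (104,112). The starfish, scallop and beaker look unmoved, and the arm is clear.

```bash
python3 -c "
from station import manip;print(manip.close_job())"
```

```text
the job is handed in; nothing more can be done
None
```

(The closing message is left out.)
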